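# Open the isolating valve and hold the boiler's filling key at half-turn

### The arm

A 7-joint arm with a two-finger parallel gripper is mounted at the origin on the work surface. World frame = base frame: x ahead of the robot, y to its left, z up, the work surface at z = 0. Lengths are in mm, angles in degrees, forces in N, time in s.
With the tool pointing down it reaches from about 400 to 850 mm from the base axis. Payload 4.5 kg.
Tool frame: the origin (TCP) lies at the very end of the fingers, on their centre line; the grasp point (between the pads) lies 19 mm behind it; z points along the fingers, y is the line along which they close (so a half turn about z gives the same grasp; the last joint's range is limited). The gripper opens to 88 mm and grips with 3 to 60 N. Pads are 18 mm wide; open, the fingers measure 123 mm over their backs; the gripper's body (75 mm by 187 mm) begins 45 mm behind the grasp point.
Start: joints at [68.342, 39.483, -11.15, 89.685, 9.013, 51.709, -12.324], TCP at [250.193, -572.764, 217.243] pointing down, gripper open.
Joint ranges: [-172.22, 172.22], [-26.19, 119.32], [-84.43, 86.54], [7.71, 146.69], [-57.33, 237.33], [2.42, 119.75], [-152.13, 152.13]. Speed limits (degrees/s): [147.25, 147.25, 180, 180, 180, 180, 180].

### API

Orientations are given as [roll, pitch, yaw] about the fixed x, y, z axes, in that order (R = Rz(yaw) Ry(pitch) Rx(roll)).
In Python, from workcell import state, snapshot, hand_in gives the robot as it stands.
- The arm moves only by the shell command python3 -m inch 'ROWS'. ROWS is JSON, a list of rows, each an object of numbers: "grip": the finger opening in mm, from 0 to 88.1; "dx", "dy", "dz": the shift along the tool's x, y, z in units of 300 mm (1.0 is 300 mm); "twist": the turn about the tool's z in units of 90 degrees (1.0 is 90 degrees). In form: [{"grip": .., "dx": .., "dy": .., "dz": .., "twist": ..}, ...]. A call has 1 to 5 rows; each row is the pose to reach, as a shift and turn from the pose commanded when the call began, along the tool's axes at that moment; what a row does not reach only later rows make up. A row lasts 1/10 s, in which the tool goes at most 50 mm and 8.59 degrees, less where a joint would pass 70% of its speed; a pose out of reach is approached as far as the arm can. A call with a number of a shift or a turn outside -1 to 1 is refused whole. A call with a gripper value outside its range is refused whole. The fingers move at their own pace and stop on an object; the grip force is fixed at half the most. Time passes only in rows, so rows that repeat a pose let the fingers close. It gives the time, the measured TCP pose, the force, the opening and the grip force at its end, in the units of the state.
- state(): the state, without advancing time (a new reading comes with each control period).
- snapshot(name): name is "scene" or "side" or "wrist"; returns a dict with "image" (480x640x3 uint8, red, green, blue), "fov_y" (degrees; the focal length in pixels is half the picture's height over the tangent of half this angle, whatever the lens; pixels are square), "cx", "cy" (the principal point, pixels), "rvec" (rotation vector, rad) and "tvec" (3), from world to camera coordinates, as OpenCV has them. Camera axes: x right, y down, z forward; pixel columns grow to the right and rows downward; lengths in mm; the calibration is good to about 2 mm. A picture is of the moment at which its call begins. There is no depth.
- hand_in(): hands the job in; it is judged then, once.
The state is a dict: "t": time; "q": joint angles; "qvel": joint speeds; "effort": joint torques, N m; "tcp_pos": TCP position; "eef_rot": TCP orientation; "contact_force": force on the tool from outside, world axes, zero at the start; "ft_torque": the same for the moment, N m; "finger_gap": finger opening in mm; "grip_force": force on a finger pad.
Only numpy, scipy, OpenCV 4.12 (cv2) and the standard library are available. Lean on these libraries where they do the work, as an engineer would, in place of code of your own. Each camera call takes 0.05 s, during which the arm holds its last target. There are 200 camera calls.

### The job

The boiler pressure is low, so start topping it up: first open the isolating valve on the copper filling link by lifting its blue sprung knob, turning it a quarter turn anticlockwise until its bar lies along the pipe, and letting it drop fully home there. Then take the orange filling key out of its white holder, push it fully down into the black bayonet socket with its wing in line with the white marks, and twist it clockwise to the green half-turn marks, never on into the lock click towards the red marks. Finish with the gripper still holding the key at the green marks against its return spring, and leave the other things on the worktop where they are.

Things in the scene. Friction and masses are not known exactly. Their poses are not given: they have to be found in the camera images.
- iso_grip (a point): Grip point on the upright axis of the isolating valve's blue lift-and-turn knob: a bar 50 mm long, 14 thick, 32 tall on a round skirt 53 mm across. The point lies inside the bar, 24 mm above the skirt, 8 mm below the bar's top, 106.5 mm above the worktop when home. x runs along the bar (to the white line), z up; it moves with the knob. Closed: bar in line with the red tabs, open: with the green.
- iso_turn (a joint): Turn of the blue knob, rad, growing anticlockwise from above: 0 closed (start, bar across the pipe), 1.57 open (bar along the pipe); each home notch has about 0.1 rad of play. Home, two pins under the skirt sit in notches of a steel plate and stop it turning; between notches the pins ride on the plate and the knob stays where left. Friction 0.03 N m.
- iso_lift (a joint): Lift of the blue knob, m: 0 fully home, 0.013 top stop. It must be above about 0.009 to turn (lift it 11 mm). A spring pushes it down, 3 N at home, 6 N at the top; let go over a notch it drops home by itself, caught on the plate it reads about 0.008.
- filling_link: Copper pipe bridge (22 mm pipe, 56 mm to its top, 290 mm long) fixed to the worktop, carrying valve and socket. Origin on the worktop under its middle, y along the pipe, x across it, z up. The valve's axis is at y = -75 mm, the socket's at y = +75 mm; a gauge 44 mm across and 71 mm tall stands at y = 0.
- fill_socket (a point): Centre of the mouth of the black bayonet socket (66 mm across, 68.5 mm above the worktop). x across the pipe along the two white marks, y along the pipe away from the valve, z up. Bore 35 mm, two entry slots along +x and -x, 11 mm wide, reaching 24 mm from the axis; floor 28.5 mm below the mouth. The lugs can turn clockwise only. Green marks: 45 degrees clockwise of the white; red: 90 (lock).
- fill_valve (a joint): Turn of the spring-return valve in the socket, rad, growing clockwise from above, 0 shut. The key's lugs meet it after about 0.14 rad of twist and push it, so it reads about 0.65 with the key at the green marks. Its spring turns the key back with 0.05 N m at 0, 0.12 at the half turn. From about 0.84 the sprung lock click resists (twice the torque or more) and snaps over near 1.0; end stop 1.45.
- key: Filling key, 66 mm tall, 40 to 85 g, upright. Origin at the centre of its underside, z up, x along wing and lugs; same either way round. Grey barrel 32 mm wide, 30 long; two lugs at its foot along x, 43 mm over both, 6 wide, 6 high; orange flange 44 mm wide, 6 thick; orange wing 44 mm long (x), 14 thick (y), 36 to 66 mm above the origin: grip it at 59. Seated, the origin rests on the socket floor.
- key_holder: White round holder fixed to the worktop, left or right of the filling link; the key stands loosely in it. 60 mm across, 33 mm tall, bore 48 mm, inner floor 5 mm above the worktop (lift the key 30 mm to clear it); foot plate 85 by 40 mm. Origin under its centre.
- peg_tray: Green open plastic tray with a few clothes pegs in it, 100 by 100 by 35 mm, origin under its centre; leave it alone.
- dosing_cup: Small blue detergent dosing cup, 64 mm wide, 50 mm tall, origin under its centre; leave it alone.
- wrench: Steel wrench lying on the worktop beyond the filling link, origin under its middle; leave it alone.
- descaler: White jar of descaler with blue cap, 64 mm across, 90 mm tall, origin under its centre; leave it alone.
There are look-alikes about, which are no part of the job. There is more than one size of the key; the job needs the largest.

How it is judged:
By the outcome, as a careful person would: the job done as asked, in the order asked, and still so for the second after the job is handed in, while the arm keeps its last pose, push and grip.
It also fails if it takes over 61 s, if anything falls off the work surface, if the arm or the gripper's body presses on something with over 40 N, if the wrist force passes 120 N, or if a joint passes its speed limit or range.

## Working session

There is one attempt and no reset: what is moved stays moved. The work goes in short steps, Python scripts to look and compute and a shell command to move; the robot and the scene stay as the last step left them, time stands still between calls to the robot, and variables do not carry over. Pictures are saved under pics/ and viewed, at most 13 in all, crops included, and the job is handed in when it is done.

```bash
ls; mkdir -p pics; python3 - <<'E'
from workcell import state,snapshot
import cv2,numpy as np,pickle
s=state();print({k:s[k] for k in('t','tcp_pos','eef_rot','finger_gap')})
d={}
for n in('scene','side','wrist'):
    d[n]=snapshot(n);cv2.imwrite(f'pics/{n}0.png',d[n]['image'][...,::-1])
    R=cv2.Rodrigues(np.array(d[n]['rvec']))[0];print(n,d[n]['fov_y'],d[n]['cx'],d[n]['cy'],(-R.T@np.array(d[n]['tvec'])).round())
pickle.dump(d,open('s0.pkl','wb'))
E
```

```text
pics
{'t': 0.0, 'tcp_pos': array([ 249.82340562, -572.16947776,  216.40947523]), 'eef_rot': array([-1.79895057e+02,  8.13243200e-03,  2.35958502e+01]), 'finger_gap': 87.68558676200647}
scene 46.864377375062396 317.17310260106353 245.54908641805767 [ 961. -528.  922.]
side 45.2803916409042 316.89795276836907 239.89154193511723 [435. 848. 745.]
wrist 69.1888062256161 317.40026288602513 238.8820208594376 [ 320. -542.  385.]
```

View pics/scene0.png

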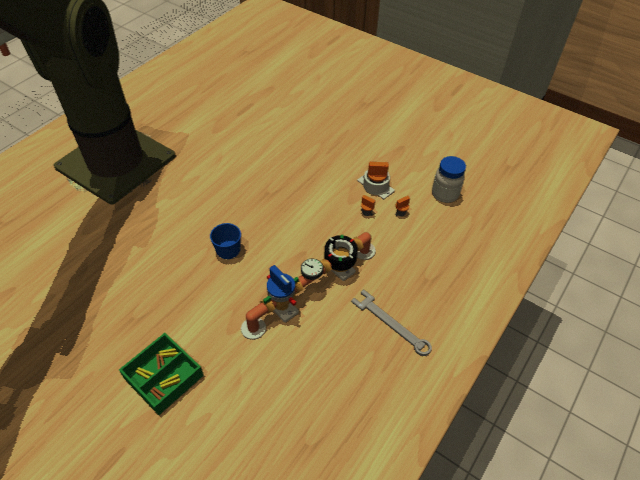

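View pics/side0.png

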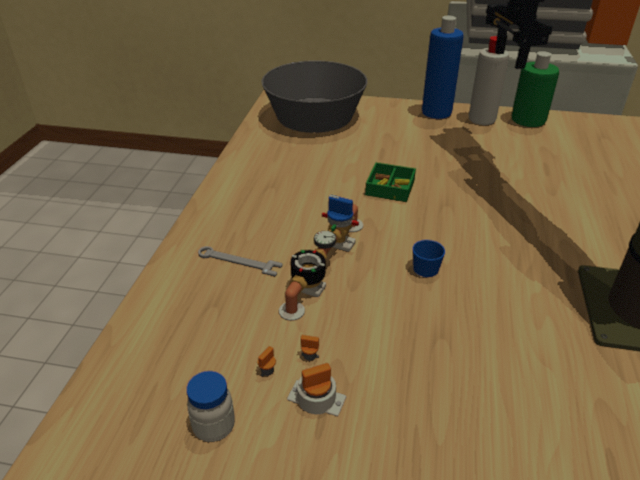

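The scene view shows the valve's blue knob at about (281,285), the gauge at (312,268), the socket at (341,252), the holder with the largest key at (377,178), and small look-alike keys at (368,205) and (402,205). In the side view the knob is at (340,210), the socket at (308,267) and the key at (316,380). I'll zoom in on these.

```bash
cat > h.py <<'E'
import cv2,numpy as np
def cam(d):
    R=cv2.Rodrigues(np.array(d['rvec'],float))[0];t=np.array(d['tvec'],float).ravel()
    f=240/np.tan(np.radians(d['fov_y']/2));return R,t,f,d['cx'],d['cy']
def ray(d,p):
    R,t,f,cx,cy=cam(d);v=R.T@np.array([(p[0]-cx)/f,(p[1]-cy)/f,1]);return -R.T@t,v/np.linalg.norm(v)
def onz(d,p,z):
    c,v=ray(d,p);return c+v*(z-c[2])/v[2]
def proj(d,X):
    R,t,f,cx,cy=cam(d);q=R@np.array(X)+t;return np.array([f*q[0]/q[2]+cx,f*q[1]/q[2]+cy])
def tri(d1,p1,d2,p2):
    c1,v1=ray(d1,p1);c2,v2=ray(d2,p2);s=np.linalg.lstsq(np.c_[v1,-v2],c2-c1,rcond=None)[0]
    a=c1+s[0]*v1;b=c2+s[1]*v2;return (a+b)/2,np.linalg.norm(a-b)
def mask(d,col):
    h=cv2.cvtColor(d['image'],cv2.COLOR_RGB2HSV)
    lo,hi={'blue':((100,120,50),(125,255,255)),'orange':((4,200,90),(14,255,255)),'green':((45,120,40),(85,255,255))}[col]
    return cv2.inRange(h,lo,hi)
def blobs(d,col,amin=15):
    n,l,s,c=cv2.connectedComponentsWithStats(mask(d,col));return [(c[i].round(1).tolist(),s[i].tolist()) for i in range(1,n) if s[i][4]>=amin]
E
python3 - <<'E'
from h import *;import pickle
d=pickle.load(open('s0.pkl','rb'))
def crop(n,x,y,w,h,W,H):return cv2.resize(d[n]['image'][y:y+h,x:x+w,::-1],(W,H),interpolation=cv2.INTER_CUBIC)
top=np.hstack([crop('scene',240,220,150,112,400,300),crop('side',270,190,110,82,400,300)])
bot=np.hstack([crop('scene',340,150,90,68,400,300),crop('side',250,340,110,82,400,300)])
cv2.imwrite('pics/c0.png',np.vstack([top,bot]))
for n in('scene','side'):
  for c in('blue','orange','green'):print(n,c,blobs(d[n],c))
E
```

```text
scene blue [([452.4, 165.3], [440, 156, 26, 22, 365]), ([228.0, 235.3], [210, 223, 31, 25, 389]), ([282.2, 276.7], [270, 265, 25, 26, 215]), ([275.4, 288.9], [267, 278, 25, 20, 229])]
scene orange [([378.2, 164.1], [369, 162, 19, 6, 96]), ([376.8, 176.9], [368, 174, 18, 7, 84]), ([367.8, 198.9], [362, 195, 13, 8, 49]), ([402.8, 199.4], [397, 196, 12, 7, 40]), ([366.0, 207.1], [362, 203, 10, 8, 46]), ([402.6, 207.7], [396, 203, 13, 8, 47])]
scene green [([295.5, 278.7], [294, 277, 4, 5, 15]), ([266.6, 298.3], [264, 296, 7, 6, 25]), ([160.5, 371.7], [119, 333, 82, 75, 1713])]
side blue [([445.2, 72.0], [428, 28, 35, 90, 2039]), ([339.7, 208.8], [328, 197, 25, 24, 480]), ([428.0, 256.0], [413, 241, 32, 36, 706]), ([206.7, 389.8], [187, 372, 40, 37, 1174])]
side orange [([309.1, 339.6], [301, 336, 17, 8, 59]), ([309.4, 349.6], [302, 345, 16, 9, 88]), ([266.7, 359.1], [259, 347, 16, 22, 150]), ([316.7, 380.4], [302, 367, 29, 28, 483])]
side green [([538.4, 94.2], [519, 62, 40, 65, 1622]), ([389.9, 181.6], [365, 163, 51, 39, 1200]), ([333.1, 227.3], [331, 225, 5, 6, 21])]
```

View pics/c0.png

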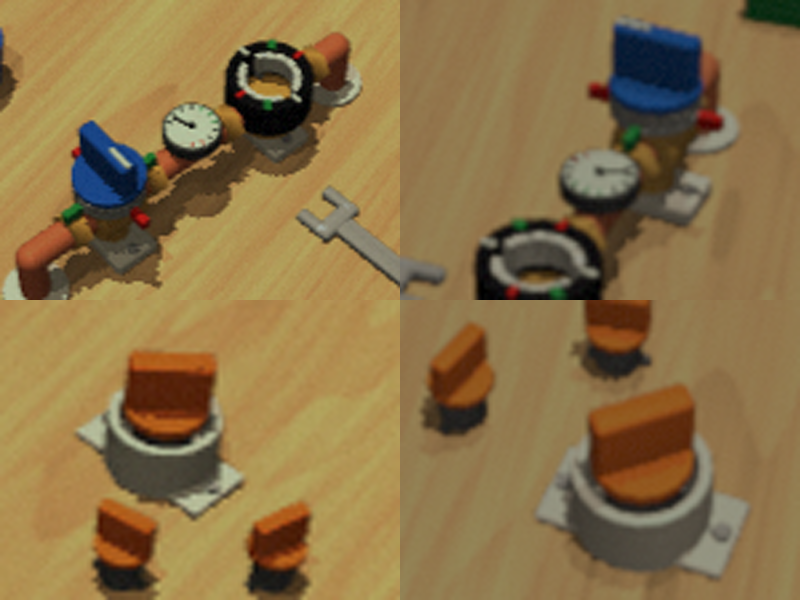

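The crop shows the bar's top centre at about scene (282,278) / side (341,200), the socket mouth at scene (341,249) / side (308.5,261), and the key wing's top at scene (378.5,163) / side (316.5,368). The bar lies across the pipe, so the valve is closed.

```bash
python3 - <<'E'
from h import *;import pickle
d=pickle.load(open('s0.pkl','rb'));a,b=d['scene'],d['side']
for n,p,q,z in(('knob',(282,278),(341,200.2),114.5),('sock',(341.2,249),(308.5,261),68.5),('key',(378.7,163),(316.5,368),71)):
    X,e=tri(a,p,b,q);print(n,X.round(1),e.round(1),onz(a,p,z).round(1),onz(b,q,z).round(1))
E
```

```text
knob [578.7 -92.4 106.9] 7.7 [586.2 -95.8 114.5] [573.7 -83.7 114.5]
sock [612.7  53.9  65.2] 4.0 [616.1  52.1  68.5] [610.1  56.7  68.5]
key [547.5 301.4  72.1] 1.9 [547.9 302.6  71. ] [546.8 300.1  71. ]
```

```bash

python3 -m inch '[{"grip":88,"dx":0.53,"dy":-0.457,"dz":-0.093},{"grip":88,"dx":0.53,"dy":-0.457,"dz":-0.093},{"grip":88,"dx":0.53,"dy":-0.457,"dz":-0.093},{"grip":88,"dx":0.53,"dy":-0.457,"dz":-0.093},{"grip":88,"dx":0.53,"dy":-0.457,"dz":-0.093}]'
python3 -m inch '[{"grip":88,"dx":0.53,"dy":-0.457,"dz":-0.093},{"grip":88,"dx":0.53,"dy":-0.457,"dz":-0.093},{"grip":88,"dx":0.53,"dy":-0.457,"dz":-0.093},{"grip":88,"dx":0.53,"dy":-0.457,"dz":-0.093},{"grip":88,"dx":0.53,"dy":-0.457,"dz":-0.093}]'
python3 -m inch '[{"grip":88,"dx":0.53,"dy":-0.457,"dz":-0.093,"twist":0.407},{"grip":88,"dx":0.53,"dy":-0.457,"dz":-0.093,"twist":0.407},{"grip":88,"dx":0.53,"dy":-0.457,"dz":-0.093,"twist":0.407},{"grip":88,"dx":0.53,"dy":-0.457,"dz":-0.093,"twist":0.407},{"grip":88,"dx":0.53,"dy":-0.457,"dz":-0.093,"twist":0.407}]'
python3 -m inch '[{"grip":88},{"grip":88}]'
python3 - <<'E'
from workcell import state,snapshot
import cv2,pickle
s=state();print({k:s[k] for k in('t','tcp_pos','eef_rot','q')})
w=snapshot('wrist');pickle.dump(w,open('w1.pkl','wb'));cv2.imwrite('pics/w1.png',w['image'][...,::-1])
from h import *
print(ray(w,(w['cx'],w['cy'])),blobs(w,'blue'),blobs(w,'green'))
E
```

```text
t: 0.65
tcp_pos: [344.6, -377.3, 245.6]
eef_rot: [-179.8, -0.1, -12.7]
contact_force: [0.5, -0.8, -0.0]
finger_gap: 87.8
grip_force: 0.0
{'t': 0.65, 'tcp_pos': array([ 344.62014639, -377.31309633,  245.59416537]), 'eef_rot': array([-1.79796703e+02, -5.36766526e-02, -1.27462617e+01]), 'q': array([ 42.70850574,  28.63815108,  -0.22795068, 107.39715172,
        -0.13509038,  44.01928799, -60.140588  ])}
(array([ 418.62079175, -394.9638057 ,  413.96474085]), array([-0.28747534,  0.06702355, -0.95544009])) [([632.7, 101.9], [622, 92, 18, 20, 165]), ([17.3, 227.2], [0, 200, 41, 53, 1790])] [([236.8, 63.8], [179, 7, 116, 119, 8936]), ([630.0, 273.5], [615, 258, 25, 32, 360]), ([612.4, 282.2], [609, 278, 8, 9, 20]), ([633.5, 291.6], [631, 289, 6, 7, 17]), ([613.1, 301.6], [607, 292, 18, 19, 112])]schema error: expected keys grip, dx, dy, dz, twist
schema error: expected keys grip, dx, dy, dz, twist
schema error: expected keys grip, dx, dy, dz, twist
```

View pics/w1.png

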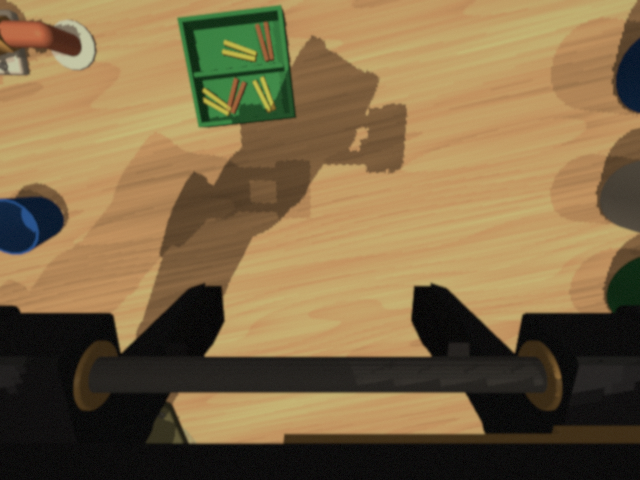

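The wrist view shows the tray at (237,65), the end of the filling link at the top left, and the fingers below. The first two calls were refused because they lacked some keys, and only the third ran, so I'll continue from here.

```bash

python3 -m inch '[{"grip":88,"dx":0.153,"dy":-0.674,"dz":-0.09,"twist":0},{"grip":88,"dx":0.153,"dy":-0.674,"dz":-0.09,"twist":0},{"grip":88,"dx":0.153,"dy":-0.674,"dz":-0.09,"twist":0},{"grip":88,"dx":0.153,"dy":-0.674,"dz":-0.09,"twist":0},{"grip":88,"dx":0.153,"dy":-0.674,"dz":-0.09,"twist":0}]'
python3 -m inch '[{"grip":88,"dx":0.153,"dy":-0.674,"dz":-0.09,"twist":0},{"grip":88,"dx":0.153,"dy":-0.674,"dz":-0.09,"twist":0},{"grip":88,"dx":0.153,"dy":-0.674,"dz":-0.09,"twist":0},{"grip":88,"dx":0.153,"dy":-0.674,"dz":-0.09,"twist":0},{"grip":88,"dx":0.153,"dy":-0.674,"dz":-0.09,"twist":0}]'
python3 -m inch '[{"grip":88,"dx":0,"dy":0,"dz":0,"twist":0},{"grip":88,"dx":0,"dy":0,"dz":0,"twist":0}]'
python3 - <<'E'
from workcell import state,snapshot
import cv2,pickle
w=snapshot('wrist');pickle.dump(w,open('w2.pkl','wb'));cv2.imwrite('pics/w2.png',w['image'][...,::-1])
from h import *
print(blobs(w,'blue'),blobs(w,'green'),blobs(w,'orange'))
E
```

```text
t: 1.2
tcp_pos: [434.5, -191.7, 272.6]
eef_rot: [-179.8, -0.1, -12.5]
contact_force: [-0.1, 0.2, -0.8]
finger_gap: 87.8
grip_force: 0.0
t: 1.7
tcp_pos: [524.5, -4.4, 299.4]
eef_rot: [-179.8, -0.1, -12.5]
contact_force: [-0.2, 0.3, 0.2]
finger_gap: 88.0
grip_force: 0.0
t: 1.9
tcp_pos: [520.9, -12.9, 298.6]
eef_rot: [179.9, 0.1, -13.2]
contact_force: [0.3, 0.0, 0.1]
finger_gap: 88.0
grip_force: 0.0
[([376.6, 134.6], [353, 109, 49, 51, 1607]), ([361.1, 281.8], [340, 257, 46, 48, 1567])] [([256.0, 112.6], [252, 109, 9, 8, 40]), ([569.0, 154.7], [519, 110, 105, 91, 6032]), ([344.8, 133.8], [340, 132, 11, 5, 40]), ([406.1, 134.4], [402, 132, 9, 5, 21]), ([221.1, 150.8], [218, 148, 7, 7, 30])] [([81.9, 152.6], [78, 148, 9, 10, 32]), ([129.8, 193.8], [124, 185, 12, 19, 57]), ([67.7, 231.7], [50, 218, 37, 27, 266])]
```

View pics/w2.png

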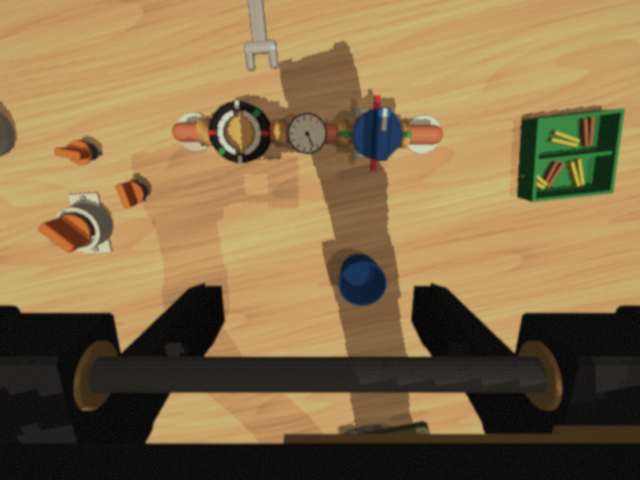

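The view from above shows the socket at (238,132), the gauge at (307,133), the knob at (378,134) with its bar nearly vertical in line with the red tabs, and the key in its holder at (68,232).

```bash
python3 - <<'E'
from h import *;import pickle
w=pickle.load(open('w2.pkl','rb'))
S=onz(w,(238.5,131.7),68.5);G=[onz(w,p,68.5) for p in((256,112.6),(221.1,150.8))]
print('sock',S.round(1),'green dist',np.linalg.norm(G[0]-G[1]),'dir',np.degrees(np.arctan2(*(G[0]-G[1])[1::-1])))
b=mask(w,'blue');n,l,s,c=cv2.connectedComponentsWithStats(b)
i=[k for k in range(1,n) if s[k][4]>1000 and c[k][1]<200][0]
ct=max(cv2.findContours(((l==i)*255).astype('uint8'),0,1)[0],key=cv2.contourArea)
print(cv2.minEnclosingCircle(ct),cv2.fitEllipse(ct))
k=(cv2.minEnclosingCircle(ct)[0]);K=onz(w,k,82.5);print('knob',K.round(1),'dist',np.linalg.norm((K-S)[:2]),'pipe dir',np.degrees(np.arctan2(*(S-K)[1::-1])))
T=[onz(w,p,72) for p in((344.8,133.8),(406.1,134.4))];print('tabs mid',(sum(T)/2).round(1),np.degrees(np.arctan2(*(T[0]-T[1])[1::-1])),np.linalg.norm(T[0]-T[1]))
# red marks & white
h=cv2.cvtColor(w['image'],cv2.COLOR_RGB2HSV);r=cv2.inRange(h,(172,150,60),(180,255,255))|cv2.inRange(h,(0,150,60),(3,255,255))
n,l,s,c=cv2.connectedComponentsWithStats(r);R=[(c[j].round(1),s[j][4]) for j in range(1,n) if s[j][4]>8];print(R)
print(cv2.minEnclosingCircle(ct))
x0=cv2.resize(w['image'][90:180,210:420,::-1],(800,343),interpolation=cv2.INTER_CUBIC)
x1=cv2.resize(w['image'][180:260,30:150,::-1],(385,257),interpolation=cv2.INTER_CUBIC)
cv2.imwrite('pics/c1.png',np.vstack([x0,np.pad(x1,((0,0),(0,415),(0,0)))]))
E
```

```text
sock [613.5  52.7  68.5] green dist 57.09774299891337 dir -58.766859607528694
((378.0354309082031, 132.8070831298828), 26.210765838623047) ((377.40020751953125, 133.94918823242188), (43.76943588256836, 46.97574996948242), 89.17367553710938)
knob [578.3 -93.5  82.5] dist 150.3164932994878 pipe dir 76.46016816075962
tabs mid [577.2 -92.2  72. ] 76.33392987478575 66.71112662492118
[(array([376.7, 102.2]), np.int32(53)), (array([212.4, 132.2]), np.int32(39)), (array([264.7, 132.6]), np.int32(40)), (array([373.3, 164.3]), np.int32(49))]
((378.0354309082031, 132.8070831298828), 26.210765838623047)
```

View pics/c1.png

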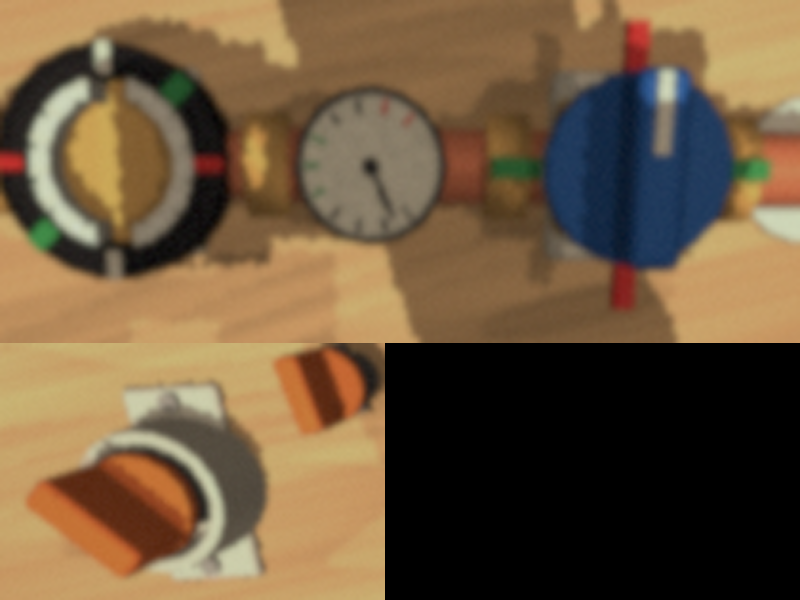

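The zoom agrees: the knob axis is about (578,-93), the socket (613.5,52.7), they are 150 mm apart, and the link's x axis is at -13.6°. I'll move above the knob.

```bash

python3 -m inch '[{"grip":50,"dx":0.247,"dy":0.217,"dz":0.45,"twist":0.004},{"grip":50,"dx":0.247,"dy":0.217,"dz":0.45,"twist":0.004},{"grip":50,"dx":0.247,"dy":0.217,"dz":0.45,"twist":0.004},{"grip":50,"dx":0.247,"dy":0.217,"dz":0.45,"twist":0.004},{"grip":50,"dx":0.247,"dy":0.217,"dz":0.45,"twist":0.004}]'
python3 -m inch '[{"grip":50,"dx":0,"dy":0,"dz":0,"twist":0},{"grip":50,"dx":0,"dy":0,"dz":0,"twist":0},{"grip":50,"dx":0,"dy":0,"dz":0,"twist":0}]'
python3 - <<'E'
from workcell import state,snapshot
import cv2,pickle
from h import *
s=state();print(s['tcp_pos'],s['eef_rot'],s['q'].round(),s['contact_force'])
for n in('wrist','side','scene'):
  w=snapshot(n);pickle.dump(w,open(n+'3.pkl','wb'))
  cv2.imwrite(f'pics/{n}3.png',w['image'][...,::-1])
E
```

```text
t: 2.45
tcp_pos: [577.3, -93.6, 162.2]
eef_rot: [179.9, 0.2, -13.7]
contact_force: [-0.7, 0.1, 0.6]
finger_gap: 51.3
grip_force: 0.0
t: 2.75
tcp_pos: [579.8, -89.2, 166.0]
eef_rot: [-179.9, -0.2, -13.3]
contact_force: [-0.2, -0.4, 0.2]
finger_gap: 50.0
grip_force: 0.0
[579.78448001 -89.17719225 165.96815607] [-1.79945188e+02 -1.53071209e-01 -1.32989025e+01] [   5.   40.   -1.  100.    0.   40. -100.] [-0.23703926 -0.38408761  0.16390835]
```

View pics/wrist3.png

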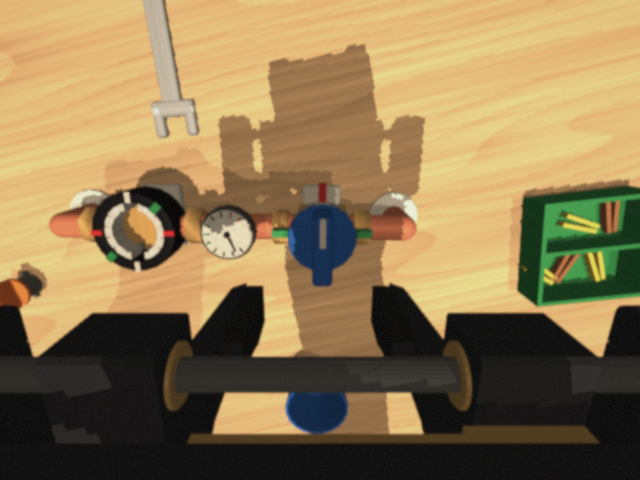

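The bar at (322,235-285) lies centred between the fingertips at 264 and 372 and parallel to them. I'll read the settled pose and re-measure the knob.

```bash
python3 - <<'E'
from workcell import state
import pickle
from h import *
s=state();print(s['tcp_pos'],s['eef_rot'],s['qvel'].round(2))
w=pickle.load(open('wrist3.pkl','rb'))
b=mask(w,'blue');n,l,st,c=cv2.connectedComponentsWithStats(b)
i=[k for k in range(1,n) if st[k][4]>1000 and c[k][1]<330][0];print(st[i],c[i])
row=lambda y:np.where(l[y]==i)[0][[0,-1]]
print([ (y,row(y)) for y in range(206,286,8)])
y=[row(y) for y in range(205,250)];j=int(np.argmax([q[1]-q[0] for q in y]));print('widest',205+j,y[j])
for px in ((y[j].mean(),205+j),):print('skirt',onz(w,px,82.5).round(1))
print('bar end near',onz(w,(321.5,284),114.5).round(1))
g=blobs(w,'green',10);print([(q[0],q[1][4]) for q in g if 150<q[0][0]<400])
print('sock?',[(q[0],q[1][4]) for q in g if q[0][0]<200])
E
```

```text
[579.50413686 -89.68706425 165.14461493] [-1.79979408e+02 -8.83417092e-02 -1.33328082e+01] [ 0.25  0.61  0.08 -0.01  0.08 -0.1  -0.01]
[ 288  206   68   79 3369] [321.48975957 240.63698427]
[(206, array([317, 326])), (214, array([299, 344])), (222, array([293, 350])), (230, array([289, 354])), (238, array([289, 355])), (246, array([290, 353])), (254, array([293, 350])), (262, array([301, 342])), (270, array([313, 330])), (278, array([314, 330]))]Traceback (most recent call last):
  File "<stdin>", line 10, in <module>
  File "<stdin>", line 8, in <lambda>
IndexError: index 0 is out of bounds for axis 0 with size 0
```

```bash
python3 - <<'E'
from workcell import state
import pickle
from h import *
w=pickle.load(open('wrist3.pkl','rb'))
K=onz(w,(321.8,237.6),82.5);B=onz(w,(322,284),114.5)
s=state();y=np.radians(-13.4);x=np.array([np.cos(y),np.sin(y)]);v=np.array([np.sin(y),-np.cos(y)])
t=s['tcp_pos'][:2]
for n,P in(('skirt',K),('bar near end',B),('prev',np.array([578.2,-93.1]))):print(n,P.round(1),'dx,dy',(P[:2]-t)@x,(P[:2]-t)@v)
print(t,onz(w,(322,207),82.5)[:2],onz(w,(322,268),82.5)[:2])
E
```

```text
skirt [578.4 -92.9  82.5] dx,dy -0.3752618229933404 3.3705191341135783
bar near end [555.3 -87.3 114.5] dx,dy -24.073878125416364 3.270965011436915
prev [578.2 -93.1] dx,dy -0.47769217172205247 3.622252552154136
[579.50413686 -89.68706425] [601.27699991 -98.33051545] [554.26018701 -87.46544814]
```

```bash

python3 -m inch '[{"grip":44,"dx":-0.001,"dy":0.011,"dz":0.12,"twist":0},{"grip":44,"dx":-0.001,"dy":0.011,"dz":0.2,"twist":0},{"grip":44,"dx":-0.001,"dy":0.011,"dz":0.255,"twist":0},{"grip":44,"dx":-0.001,"dy":0.011,"dz":0.255,"twist":0},{"grip":44,"dx":-0.001,"dy":0.011,"dz":0.255,"twist":0}]'
python3 -m inch '[{"grip":44,"dx":0,"dy":0,"dz":0,"twist":0},{"grip":44,"dx":0,"dy":0,"dz":0,"twist":0},{"grip":44,"dx":0,"dy":0,"dz":0,"twist":0},{"grip":44,"dx":0,"dy":0,"dz":0,"twist":0},{"grip":44,"dx":0,"dy":0,"dz":0,"twist":0}]'
```

```text
t: 3.4
tcp_pos: [578.4, -93.3, 88.1]
eef_rot: [180.0, -0.0, -13.4]
contact_force: [-0.1, 0.8, 0.3]
finger_gap: 44.1
grip_force: 0.0
t: 3.9
tcp_pos: [578.2, -93.5, 87.8]
eef_rot: [180.0, -0.0, -13.4]
contact_force: [-0.3, -0.1, 0.8]
finger_gap: 43.6
grip_force: 0.0
```

Well centred. I'll close on the bar.

```bash

python3 -m inch '[{"grip":5,"dx":0,"dy":0,"dz":0,"twist":0},{"grip":5,"dx":0,"dy":0,"dz":0,"twist":0},{"grip":5,"dx":0,"dy":0,"dz":0,"twist":0},{"grip":5,"dx":0,"dy":0,"dz":0,"twist":0},{"grip":5,"dx":0,"dy":0,"dz":0,"twist":0}]'
python3 -m inch '[{"grip":5,"dx":0,"dy":0,"dz":0,"twist":0},{"grip":5,"dx":0,"dy":0,"dz":0,"twist":0},{"grip":5,"dx":0,"dy":0,"dz":0,"twist":0},{"grip":5,"dx":0,"dy":0,"dz":-0.02,"twist":0},{"grip":5,"dx":0,"dy":0,"dz":-0.037,"twist":0}]'
python3 -m inch '[{"grip":5,"dx":0,"dy":0,"dz":0,"twist":0},{"grip":5,"dx":0,"dy":0,"dz":0,"twist":0},{"grip":5,"dx":0,"dy":0,"dz":0,"twist":0}]'
```

```text
t: 4.4
tcp_pos: [578.4, -92.4, 87.6]
eef_rot: [-179.9, -0.0, -13.3]
contact_force: [0.6, 2.3, -0.9]
finger_gap: 13.5
grip_force: 30.0
t: 4.9
tcp_pos: [578.2, -92.6, 98.6]
eef_rot: [-180.0, 0.0, -13.4]
contact_force: [2.1, 5.7, -6.6]
finger_gap: 13.4
grip_force: 30.0
t: 5.2
tcp_pos: [578.2, -92.6, 98.6]
eef_rot: [-179.9, 0.0, -13.4]
contact_force: [2.2, 5.5, -5.8]
finger_gap: 13.4
grip_force: 30.0
```

```bash

python3 -m inch '[{"grip":5,"dx":0.001,"dy":-0.003,"dz":0,"twist":-0.08},{"grip":5,"dx":0.001,"dy":-0.003,"dz":0,"twist":-0.16},{"grip":5,"dx":0.001,"dy":-0.003,"dz":0,"twist":-0.24},{"grip":5,"dx":0.001,"dy":-0.003,"dz":0,"twist":-0.32},{"grip":5,"dx":0.001,"dy":-0.003,"dz":0,"twist":-0.4}]'
python3 -m inch '[{"grip":5,"dx":0,"dy":0,"dz":0,"twist":-0.08},{"grip":5,"dx":0,"dy":0,"dz":0,"twist":-0.16},{"grip":5,"dx":0,"dy":0,"dz":0,"twist":-0.24},{"grip":5,"dx":0,"dy":0,"dz":0,"twist":-0.32},{"grip":5,"dx":0,"dy":0,"dz":0,"twist":-0.4}]'
python3 -m inch '[{"grip":5,"dx":0,"dy":0,"dz":0,"twist":-0.08},{"grip":5,"dx":0,"dy":0,"dz":0,"twist":-0.16},{"grip":5,"dx":0,"dy":0,"dz":0,"twist":-0.2},{"grip":5,"dx":0,"dy":0,"dz":0,"twist":-0.2},{"grip":5,"dx":0,"dy":0,"dz":0,"twist":-0.2}]'
```

```text
t: 5.7
tcp_pos: [578.3, -92.2, 98.5]
eef_rot: [-180.0, 0.0, 22.9]
contact_force: [1.1, 4.5, -6.6]
finger_gap: 13.5
grip_force: 30.0
t: 6.2
tcp_pos: [578.1, -91.9, 98.3]
eef_rot: [-179.9, -0.0, 58.9]
contact_force: [1.6, 4.3, -6.6]
finger_gap: 13.5
grip_force: 30.0
t: 6.7
tcp_pos: [578.0, -91.8, 98.2]
eef_rot: [-179.9, -0.1, 76.6]
contact_force: [0.6, 5.9, -6.3]
finger_gap: 13.3
grip_force: 30.0
```

```bash

python3 -m inch '[{"grip":5,"dx":0,"dy":0,"dz":0.018,"twist":0},{"grip":5,"dx":0,"dy":0,"dz":0.034,"twist":0},{"grip":5,"dx":0,"dy":0,"dz":0.034,"twist":0},{"grip":5,"dx":0,"dy":0,"dz":0.034,"twist":0},{"grip":5,"dx":0,"dy":0,"dz":0.034,"twist":0}]'
python3 -m inch '[{"grip":44,"dx":0,"dy":0,"dz":0,"twist":0},{"grip":44,"dx":0,"dy":0,"dz":0,"twist":0},{"grip":44,"dx":0,"dy":0,"dz":0,"twist":0},{"grip":44,"dx":0,"dy":0,"dz":0,"twist":0},{"grip":44,"dx":0,"dy":0,"dz":0,"twist":0}]'
python3 -m inch '[{"grip":44,"dx":0,"dy":0,"dz":-0.1,"twist":0},{"grip":44,"dx":0,"dy":0,"dz":-0.25,"twist":0},{"grip":44,"dx":0,"dy":0,"dz":-0.4,"twist":0},{"grip":44,"dx":0,"dy":0,"dz":-0.4,"twist":0},{"grip":44,"dx":0,"dy":0,"dz":-0.4,"twist":0}]'
python3 - <<'E'
from workcell import snapshot
import pickle
from h import *
a=snapshot('scene');b=snapshot('side');pickle.dump((a,b),open('s4.pkl','wb'))
for w in(a,b):print([(q[0],q[1]) for q in blobs(w,'blue')])
cv2.imwrite('pics/c4.png',np.hstack([cv2.resize(a['image'][220:332,240:390,::-1],(400,300)),cv2.resize(b['image'][190:272,270:380,::-1],(400,300))]))
E
```

```text
t: 7.2
tcp_pos: [578.0, -91.7, 88.3]
eef_rot: [-179.9, -0.1, 76.7]
contact_force: [-0.3, 6.1, -3.8]
finger_gap: 13.3
grip_force: 30.0
t: 7.7
tcp_pos: [578.6, -93.3, 88.7]
eef_rot: [180.0, 0.0, 76.6]
contact_force: [0.5, 0.0, 0.7]
finger_gap: 43.9
grip_force: 0.0
t: 8.2
tcp_pos: [579.1, -93.0, 209.5]
eef_rot: [179.9, 0.0, 76.6]
contact_force: [-0.4, 0.3, -0.6]
finger_gap: 44.2
grip_force: 0.0
[([452.0, 167.0], [440, 156, 26, 23, 450]), ([225.8, 239.2], [210, 223, 31, 36, 732]), ([280.8, 284.3], [267, 267, 28, 31, 550])]
[([443.9, 72.6], [426, 28, 37, 90, 2266]), ([340.1, 210.8], [328, 193, 25, 28, 323]), ([428.0, 256.5], [413, 240, 32, 37, 818]), ([206.6, 389.8], [187, 372, 40, 37, 1178])]
```

View pics/c4.png

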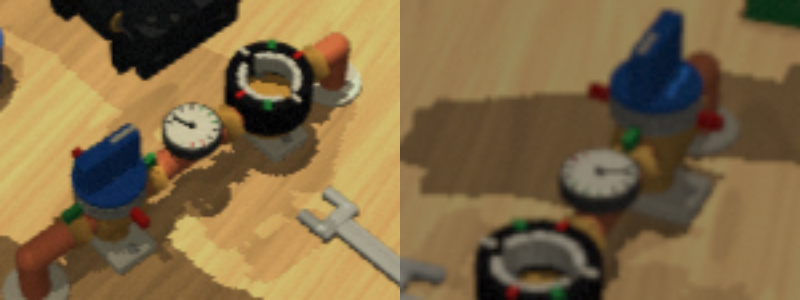

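The valve bar now lies along the pipe with its skirt at the same height as before, so it is home and open (blue blob bottom rows unchanged at 298 and 221). Next I'll go look at the key.

```bash

python3 -m inch '[{"grip":60,"dx":0.5,"dy":-0.203,"dz":-0.033,"twist":0},{"grip":60,"dx":0.5,"dy":-0.203,"dz":-0.033,"twist":0},{"grip":60,"dx":0.5,"dy":-0.203,"dz":-0.033,"twist":0},{"grip":60,"dx":0.5,"dy":-0.203,"dz":-0.033,"twist":0},{"grip":60,"dx":0.5,"dy":-0.203,"dz":-0.033,"twist":0}]'
python3 -m inch '[{"grip":60,"dx":0.5,"dy":-0.203,"dz":-0.033,"twist":0},{"grip":60,"dx":0.5,"dy":-0.203,"dz":-0.033,"twist":0},{"grip":60,"dx":0.5,"dy":-0.203,"dz":-0.033,"twist":0},{"grip":60,"dx":0.5,"dy":-0.203,"dz":-0.033,"twist":0},{"grip":60,"dx":0.5,"dy":-0.203,"dz":-0.033,"twist":0}]'
python3 -m inch '[{"grip":60,"dx":0,"dy":0,"dz":0,"twist":0},{"grip":60,"dx":0,"dy":0,"dz":0,"twist":0},{"grip":60,"dx":0,"dy":0,"dz":0,"twist":0}]'
python3 - <<'E'
from workcell import snapshot,state
import pickle
from h import *
w=snapshot('wrist');s=state();print(s['q'].round());pickle.dump(w,open('w5.pkl','wb'))
print([(q[0],q[1]) for q in blobs(w,'orange',30)])
cv2.imwrite('pics/w5.png',w['image'][...,::-1])
E
```

```text
t: 8.8
tcp_pos: [552.9, 70.1, 217.4]
eef_rot: [-179.9, -0.0, 76.9]
contact_force: [-0.1, 0.6, -0.4]
finger_gap: 59.6
grip_force: 0.0
t: 9.3
tcp_pos: [529.5, 227.8, 227.5]
eef_rot: [-180.0, 0.1, 76.7]
contact_force: [0.2, -0.8, -0.6]
finger_gap: 60.1
grip_force: 0.0
t: 9.6
tcp_pos: [530.4, 224.6, 227.9]
eef_rot: [180.0, 0.1, 76.4]
contact_force: [0.4, 0.1, 0.1]
finger_gap: 60.0
grip_force: 0.0
[-11.  37. -29.  97.  22.  52. -62.]
[([357.3, 198.8], [348, 194, 21, 9, 46])]
```

View pics/w5.png

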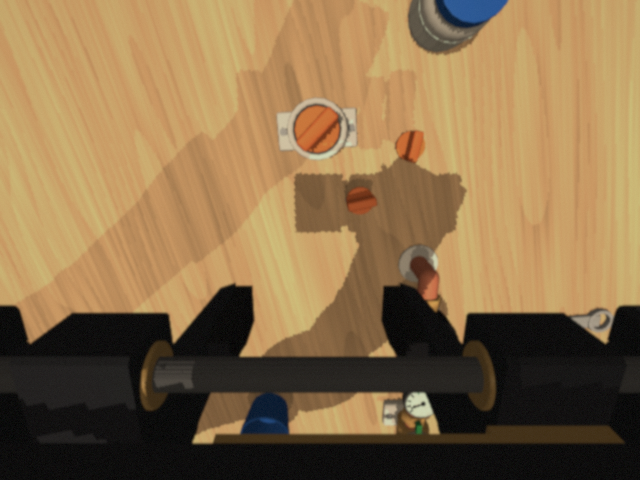

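View crop.

The key stands in the holder at (317,128), with its wing running from lower left to upper right. I'll zoom in and measure it.

```bash
python3 - <<'E'
import pickle
from h import *
w=pickle.load(open('w5.pkl','rb'));im=w['image']
h=cv2.cvtColor(im,cv2.COLOR_RGB2HSV)
m=cv2.inRange(h,(3,170,60),(16,255,255));n,l,s,c=cv2.connectedComponentsWithStats(m)
for i in range(1,n):
  if s[i][4]>100:print(s[i],c[i].round(1))
# white ring of holder
g=cv2.inRange(h,(0,0,110),(179,70,255));g[:, :270]=0;g[:,365:]=0;g[:80]=0;g[180:]=0
n,l,s,c=cv2.connectedComponentsWithStats(g)
for i in range(1,n):
  if s[i][4]>40:print('w',s[i],c[i].round(1))
cv2.imwrite('pics/c5.png',cv2.resize(im[90:170,270:370,::-1],(750,600),interpolation=cv2.INTER_CUBIC))
E
```

```text
[ 295  106   44   46 1622] [316.7 128.6]
[396 131  28  32 670] [410.2 145.5]
[347 187  30  27 611] [360.1 200.2]
w [ 277   99   80   61 1710] [316.6 129. ]
```

View pics/c5.png

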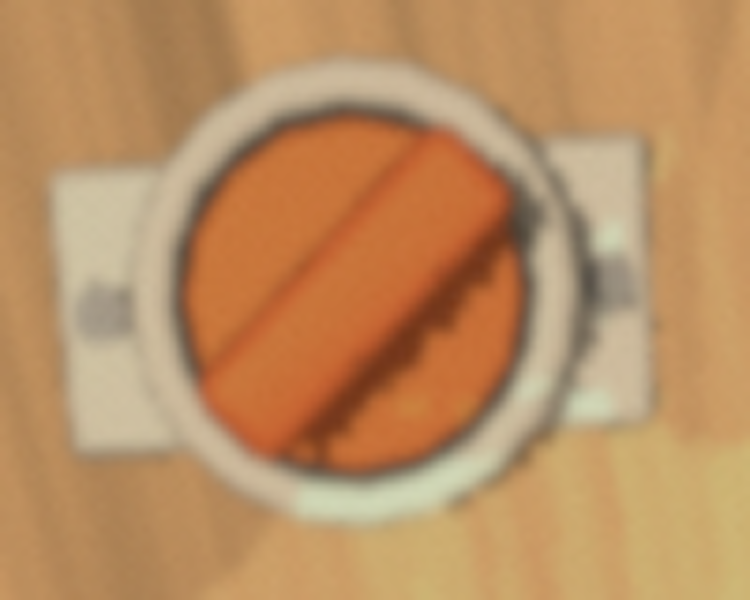

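```bash
python3 - <<'E'
import pickle
from h import *
from workcell import state
w=pickle.load(open('w5.pkl','rb'))
P=lambda x,y,z:onz(w,(270+x/7.5,90+y/7.5),z)
a,b=P(475,161,71),P(240,425,71)
print('wing',((a+b)/2).round(1),'len',np.linalg.norm(a-b),'yaw',np.degrees(np.arctan2(*(a-b)[1::-1])))
a2,b2=P((437+203)/2,259,71),P(395,327,71);print('thick',np.linalg.norm(a2-b2))
print('edges yaw',[np.degrees(np.arctan2(*(P(*p,71)-P(*q,71))[1::-1])) for p,q in(((437,130),(203,388)),((513,192),(277,462)))])
print('flange',P(357,290,41).round(1),'holder',P(360,290,33).round(1))
s=state();print(s['tcp_pos'],s['eef_rot'])
E
```

```text
wing [548.2 299.6  71. ] len 40.91042274215244 yaw 33.432056489829385
thick 11.777996530859609
edges yaw [np.float64(32.6619576891252), np.float64(34.19334379013941)]
flange [548.5 300.2  41. ] holder [548.9 300.1  33. ]
[530.23547552 225.23060959 228.02774852] [1.79991558e+02 7.20766872e-02 7.64331008e+01]
```

```bash

python3 -m inch '[{"grip":44,"dx":0.257,"dy":0,"dz":0.3,"twist":-0.09},{"grip":44,"dx":0.257,"dy":0,"dz":0.3,"twist":-0.18},{"grip":44,"dx":0.257,"dy":0,"dz":0.3,"twist":-0.27},{"grip":44,"dx":0.257,"dy":0,"dz":0.3,"twist":-0.36},{"grip":44,"dx":0.257,"dy":0,"dz":0.3,"twist":-0.45}]'
python3 -m inch '[{"grip":44,"dx":0,"dy":0,"dz":0,"twist":-0.09},{"grip":44,"dx":0,"dy":0,"dz":0,"twist":-0.18},{"grip":44,"dx":0,"dy":0,"dz":0,"twist":-0.27},{"grip":44,"dx":0,"dy":0,"dz":0,"twist":-0.36},{"grip":44,"dx":0,"dy":0,"dz":0,"twist":-0.45}]'
python3 -m inch '[{"grip":44,"dx":0,"dy":0,"dz":0,"twist":-0.09},{"grip":44,"dx":0,"dy":0,"dz":0,"twist":-0.18},{"grip":44,"dx":0,"dy":0,"dz":0,"twist":-0.27},{"grip":44,"dx":0,"dy":0,"dz":0,"twist":-0.36},{"grip":44,"dx":0,"dy":0,"dz":0,"twist":-0.45}]'
python3 -m inch '[{"grip":44,"dx":0,"dy":0,"dz":0,"twist":-0.09},{"grip":44,"dx":0,"dy":0,"dz":0,"twist":-0.172},{"grip":44,"dx":0,"dy":0,"dz":0,"twist":-0.172},{"grip":44,"dx":0,"dy":0,"dz":0,"twist":-0.172},{"grip":44,"dx":0,"dy":0,"dz":0,"twist":-0.172}]'
python3 -c "
from workcell import state
s=state();print(s['q'].round(),s['tcp_pos'],s['eef_rot'])"
```

```text
t: 10.15
tcp_pos: [547.4, 301.9, 137.2]
eef_rot: [-179.9, 0.0, 117.4]
contact_force: [0.4, 0.0, 0.4]
finger_gap: 43.9
grip_force: 0.0
t: 10.65
tcp_pos: [548.1, 301.2, 138.2]
eef_rot: [-180.0, 0.0, 157.9]
contact_force: [-0.2, 0.8, -0.0]
finger_gap: 44.0
grip_force: 0.0
t: 11.15
tcp_pos: [548.1, 301.1, 138.1]
eef_rot: [-179.9, -0.0, -161.7]
contact_force: [0.7, 0.1, -0.5]
finger_gap: 43.9
grip_force: 0.0
t: 11.65
tcp_pos: [547.7, 302.0, 138.3]
eef_rot: [-180.0, 0.0, -146.6]
contact_force: [-0.9, -0.9, -0.1]
finger_gap: 44.3
grip_force: 0.0
[ -4.  56. -59.  92.  53.  63.  46.] [547.73042363 301.97854198 138.32104412] [-1.79971000e+02  1.27234922e-03 -1.46567601e+02]
```

```bash

python3 -m inch '[{"grip":44,"dx":0.002,"dy":-0.005,"dz":0.12,"twist":0},{"grip":44,"dx":0.002,"dy":-0.005,"dz":0.23,"twist":0},{"grip":44,"dx":0.002,"dy":-0.005,"dz":0.308,"twist":0},{"grip":44,"dx":0.002,"dy":-0.005,"dz":0.308,"twist":0},{"grip":44,"dx":0.002,"dy":-0.005,"dz":0.308,"twist":0}]'
python3 -m inch '[{"grip":5,"dx":0,"dy":0,"dz":0,"twist":0},{"grip":5,"dx":0,"dy":0,"dz":0,"twist":0},{"grip":5,"dx":0,"dy":0,"dz":0,"twist":0},{"grip":5,"dx":0,"dy":0,"dz":0,"twist":0},{"grip":5,"dx":0,"dy":0,"dz":0,"twist":0}]'
python3 -m inch '[{"grip":5,"dx":0,"dy":0,"dz":0,"twist":0},{"grip":5,"dx":0,"dy":0,"dz":0,"twist":0},{"grip":5,"dx":0,"dy":0,"dz":0,"twist":0}]'
```

```text
t: 12.15
tcp_pos: [547.9, 301.2, 46.4]
eef_rot: [180.0, 0.0, -146.5]
contact_force: [-0.2, 0.3, 0.0]
finger_gap: 43.8
grip_force: 0.0
t: 12.65
tcp_pos: [548.2, 301.0, 46.5]
eef_rot: [-180.0, 0.1, -146.4]
contact_force: [0.3, -0.1, 2.5]
finger_gap: 12.9
grip_force: 30.0
t: 12.95
tcp_pos: [548.2, 301.1, 46.5]
eef_rot: [-180.0, 0.1, -146.4]
contact_force: [1.2, -1.2, 6.0]
finger_gap: 13.1
grip_force: 30.0
```

```bash

python3 -m inch '[{"grip":5,"dx":0,"dy":0,"dz":-0.06,"twist":0},{"grip":5,"dx":0,"dy":0,"dz":-0.15,"twist":0},{"grip":5,"dx":0,"dy":0,"dz":-0.25,"twist":0},{"grip":5,"dx":0,"dy":0,"dz":-0.333,"twist":0},{"grip":5,"dx":0,"dy":0,"dz":-0.333,"twist":0}]'
python3 -m inch '[{"grip":5,"dx":0.137,"dy":-0.405,"dz":0,"twist":0},{"grip":5,"dx":0.137,"dy":-0.405,"dz":0,"twist":0},{"grip":5,"dx":0.137,"dy":-0.405,"dz":0,"twist":0},{"grip":5,"dx":0.137,"dy":-0.405,"dz":0,"twist":0},{"grip":5,"dx":0.137,"dy":-0.405,"dz":0,"twist":0}]'
python3 -m inch '[{"grip":5,"dx":0.137,"dy":-0.405,"dz":0,"twist":0},{"grip":5,"dx":0.137,"dy":-0.405,"dz":0,"twist":0},{"grip":5,"dx":0.137,"dy":-0.405,"dz":0,"twist":0},{"grip":5,"dx":0.137,"dy":-0.405,"dz":0,"twist":0},{"grip":5,"dx":0.137,"dy":-0.405,"dz":0,"twist":0}]'
python3 -m inch '[{"grip":5,"dx":0,"dy":0,"dz":0,"twist":0.09},{"grip":5,"dx":0,"dy":0,"dz":0,"twist":0.18},{"grip":5,"dx":0,"dy":0,"dz":0,"twist":0.27},{"grip":5,"dx":0,"dy":0,"dz":0,"twist":0.36},{"grip":5,"dx":0,"dy":0,"dz":0,"twist":0.45}]'
python3 -m inch '[{"grip":5,"dx":0,"dy":0,"dz":0,"twist":0.072},{"grip":5,"dx":0,"dy":0,"dz":0,"twist":0.072},{"grip":5,"dx":0,"dy":0,"dz":0,"twist":0.072},{"grip":5,"dx":0,"dy":0,"dz":0,"twist":0.072},{"grip":5,"dx":0,"dy":0,"dz":0,"twist":0.072}]'
python3 - <<'E'
from workcell import snapshot,state
import pickle
from h import *
D={n:snapshot(n) for n in('wrist','scene','side')};pickle.dump(D,open('s6.pkl','wb'))
s=state();print(s['q'].round(),s['tcp_pos'],s['eef_rot'])
a,b,c=D['scene']['image'],D['side']['image'],D['wrist']['image']
cv2.imwrite('pics/c6.png',np.vstack([np.hstack([cv2.resize(a[160:280,270:430,::-1],(400,300)),cv2.resize(b[200:320,230:390,::-1],(400,300))]),np.hstack([cv2.resize(c[...,::-1],(400,300)),cv2.resize(c[180:420,160:480,::-1],(400,300))])]))
E
```

```text
t: 13.45
tcp_pos: [548.8, 303.0, 150.1]
eef_rot: [179.9, 0.4, -146.4]
contact_force: [0.7, 1.0, -0.7]
finger_gap: 13.0
grip_force: 30.0
t: 13.95
tcp_pos: [580.3, 176.3, 145.1]
eef_rot: [179.9, -0.1, -146.5]
contact_force: [-1.1, 0.6, -0.1]
finger_gap: 12.9
grip_force: 30.0
t: 14.45
tcp_pos: [613.2, 54.9, 145.8]
eef_rot: [179.9, 0.0, -146.3]
contact_force: [-0.4, 0.1, 0.7]
finger_gap: 12.6
grip_force: 30.0
t: 14.95
tcp_pos: [612.8, 57.2, 146.1]
eef_rot: [179.9, -0.0, 173.1]
contact_force: [-0.5, -0.4, -0.1]
finger_gap: 12.5
grip_force: 30.0
t: 15.45
tcp_pos: [613.6, 53.5, 145.7]
eef_rot: [180.0, -0.0, 166.7]
contact_force: [0.2, 0.1, -0.1]
finger_gap: 13.0
grip_force: 30.0
[ 17.  52. -51.  94.  46.  57.  27.] [613.70924056  52.90552416 145.73209891] [ 1.79994208e+02 -9.74774262e-03  1.66630275e+02]
```

View pics/c6.png

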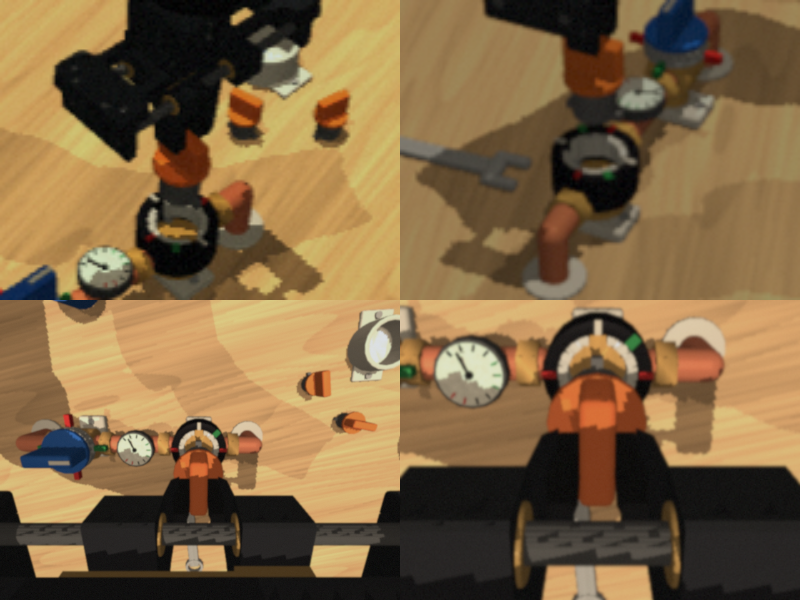

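```bash
python3 - <<'E'
import pickle
from h import *
D=pickle.load(open('s6.pkl','rb'));w=D['wrist']
h=cv2.cvtColor(w['image'],cv2.COLOR_RGB2HSV);r=cv2.inRange(h,(172,150,60),(180,255,255))|cv2.inRange(h,(0,150,60),(3,255,255))
n,l,s,c=cv2.connectedComponentsWithStats(r);P=[c[j] for j in range(1,n) if s[j][4]>12 and 230<c[j][0]<400 and 200<c[j][1]<270]
print(np.round(P,1))
X=[onz(w,p,68.5) for p in P];print(np.round(X,1))
if len(X)==2:print('sock mid',(sum(X)/2).round(1),np.linalg.norm(X[0]-X[1]),np.degrees(np.arctan2(*(X[0]-X[1])[1::-1])))
m=cv2.inRange(h,(3,170,60),(16,255,255))
for y in range(240,300,6):
  x=np.where(m[y,250:390])[0]+250
  if len(x):print(y,x[0],x[-1],(x[0]+x[-1])/2)
print('tool axis at z137,106', proj(w,(613.7,52.9,137)),proj(w,(613.7,52.9,170)),proj(w,(613.5,52.7,68.5)))
for n in('scene','side'):
  o=[b for b in blobs(D[n],'orange',40)];print(n,o)
  print(proj(D[n],(613.7,52.9,137)),proj(D[n],(613.5,52.7,68.5)))
E
```

```text
[[279.1 239.1]
 [355.9 240. ]]
[[606.2  25.7  68.5]
 [619.9  80.8  68.5]]
sock mid [613.1  53.2  68.5] 56.81788559790165 -103.9754849278228
240 273 363 318.0
246 295 339 317.0
252 286 348 317.0
258 282 352 317.0
264 280 353 316.5
270 279 354 316.5
276 278 356 317.0
282 278 355 316.5
288 303 332 317.5
294 303 332 317.5
tool axis at z137,106 [317.13856698 277.76262635] [317.03143444 306.59191214] [316.95216481 240.26114923]
scene [([367.2, 203.2], [362, 196, 13, 15, 148]), ([402.3, 203.8], [396, 196, 13, 15, 142]), ([342.3, 225.4], [331, 213, 23, 22, 232])]
[342.07156844 225.45089524] [340.29577735 248.19853177]
side [([314.0, 226.0], [307, 216, 12, 22, 138]), ([309.1, 345.1], [301, 338, 17, 16, 214]), ([266.7, 359.4], [259, 348, 16, 21, 161])]
[306.41035141 229.59762328] [307.12841956 259.3938961 ]
```

Aligned to about 0.5 mm. I'll insert the key in stages.

```bash

python3 -m inch '[{"grip":5,"dx":0,"dy":0,"dz":0.06,"twist":0.005},{"grip":5,"dx":0,"dy":0,"dz":0.11,"twist":0.005},{"grip":5,"dx":0,"dy":0,"dz":0.12,"twist":0.005},{"grip":5,"dx":0,"dy":0,"dz":0.13,"twist":0.005},{"grip":5,"dx":0,"dy":0,"dz":0.14,"twist":0.005}]'
python3 -m inch '[{"grip":5,"dx":0,"dy":0,"dz":0.015,"twist":0},{"grip":5,"dx":0,"dy":0,"dz":0.03,"twist":0},{"grip":5,"dx":0,"dy":0,"dz":0.045,"twist":0},{"grip":5,"dx":0,"dy":0,"dz":0.06,"twist":0},{"grip":5,"dx":0,"dy":0,"dz":0.06,"twist":0}]'
```

```text
t: 16.1
tcp_pos: [614.0, 53.2, 104.0]
eef_rot: [180.0, 0.0, 166.2]
contact_force: [0.8, 0.4, -0.5]
finger_gap: 12.9
grip_force: 30.0
t: 16.6
tcp_pos: [613.3, 52.6, 85.1]
eef_rot: [-180.0, -0.1, 166.2]
contact_force: [-0.2, -0.2, -1.4]
finger_gap: 13.0
grip_force: 30.0
```

```bash

python3 -m inch '[{"grip":5,"dx":0,"dy":0,"dz":0.005,"twist":0},{"grip":5,"dx":0,"dy":0,"dz":0.01,"twist":0},{"grip":5,"dx":0,"dy":0,"dz":0.01,"twist":0},{"grip":5,"dx":0,"dy":0,"dz":0.01,"twist":0}]'
python3 -m inch '[{"grip":5,"dx":0,"dy":0,"dz":0.003,"twist":0},{"grip":5,"dx":0,"dy":0,"dz":0.006,"twist":0},{"grip":5,"dx":0,"dy":0,"dz":0.006,"twist":0},{"grip":5,"dx":0,"dy":0,"dz":0.006,"twist":0}]'
```

```text
t: 17.0
tcp_pos: [613.8, 52.9, 82.9]
eef_rot: [-180.0, 0.0, 166.2]
contact_force: [0.8, 0.7, -1.3]
finger_gap: 13.4
grip_force: 30.0
t: 17.4
tcp_pos: [614.0, 52.9, 81.5]
eef_rot: [180.0, 0.0, 166.1]
contact_force: [-0.2, -1.4, 5.0]
finger_gap: 12.9
grip_force: 30.0
```

```bash

python3 -m inch '[{"grip":5,"dx":0,"dy":0,"dz":0.004,"twist":0},{"grip":5,"dx":0,"dy":0,"dz":0.004,"twist":0},{"grip":5,"dx":0,"dy":0,"dz":0.004,"twist":0}]'
python3 -c "
from workcell import state
s=state();print(s['q'].round(),s['ft_torque'],s['tcp_pos'],s['contact_force'])"
```

```text
t: 17.7
tcp_pos: [614.4, 53.1, 81.5]
eef_rot: [180.0, 0.1, 166.2]
contact_force: [-2.1, -1.7, 11.6]
finger_gap: 12.8
grip_force: 30.0
[ 15.  56. -47.  96.  51.  51.  23.] [-0.31130304  0.4184625   0.02449355] [614.37862272  53.14935088  81.48008054] [-2.10069168 -1.69677792 11.6474577 ]
```

Seated: the depth is as predicted, and the down force rises with no further travel. I'll twist clockwise by 45°.

```bash

python3 -m inch '[{"grip":5,"dx":0,"dy":0,"dz":-0.001,"twist":0.06},{"grip":5,"dx":0,"dy":0,"dz":-0.001,"twist":0.12},{"grip":5,"dx":0,"dy":0,"dz":-0.001,"twist":0.18},{"grip":5,"dx":0,"dy":0,"dz":-0.001,"twist":0.24},{"grip":5,"dx":0,"dy":0,"dz":-0.001,"twist":0.30}]'
python3 -m inch '[{"grip":5,"dx":0,"dy":0,"dz":0,"twist":0.05},{"grip":5,"dx":0,"dy":0,"dz":0,"twist":0.1},{"grip":5,"dx":0,"dy":0,"dz":0,"twist":0.15},{"grip":5,"dx":0,"dy":0,"dz":0,"twist":0.2},{"grip":5,"dx":0,"dy":0,"dz":0,"twist":0.2}]'
python3 -m inch '[{"grip":5,"dx":0,"dy":0,"dz":0,"twist":0},{"grip":5,"dx":0,"dy":0,"dz":0,"twist":0},{"grip":5,"dx":0,"dy":0,"dz":0,"twist":0}]'
python3 - <<'E'
from workcell import snapshot,state
import pickle
from h import *
D={n:snapshot(n) for n in('wrist','scene','side')};pickle.dump(D,open('s7.pkl','wb'))
s=state();print(s['q'].round(),s['tcp_pos'],s['eef_rot'],s['contact_force'],s['ft_torque'])
w=D['wrist'];h=cv2.cvtColor(w['image'],cv2.COLOR_RGB2HSV);m=cv2.inRange(h,(3,170,60),(16,255,255))
g=[b for b in blobs(w,'green',8) if 200<b[0][0]<440];print('green',g)
for z in(120,110,106):print(proj(w,(s['tcp_pos'][0],s['tcp_pos'][1],z)))
cv2.imwrite('pics/c7.png',cv2.resize(w['image'][200:400,190:450,::-1],(780,600),interpolation=cv2.INTER_CUBIC))
E
```

```text
t: 18.2
tcp_pos: [614.6, 53.4, 81.4]
eef_rot: [179.9, 0.1, 139.0]
contact_force: [-0.4, -1.8, 9.0]
finger_gap: 12.8
grip_force: 30.1
t: 18.7
tcp_pos: [614.5, 53.2, 81.4]
eef_rot: [179.9, 0.1, 121.1]
contact_force: [-2.6, -0.8, 9.9]
finger_gap: 12.9
grip_force: 30.0
t: 19.0
tcp_pos: [614.5, 53.2, 81.4]
eef_rot: [179.9, 0.1, 121.2]
contact_force: [-1.0, -0.2, 9.2]
finger_gap: 13.2
grip_force: 30.0
[ 11.  53. -37.  97.  43.  45. -15.] [614.46751527  53.19564303  81.42846513] [1.79901552e+02 5.64912168e-02 1.21176309e+02] [-1.2342655  -1.45876103  9.86781653] [-0.2237084   0.21447042  0.11146361]
green [([316.4, 222.1], [310, 215, 13, 15, 179])]
[318.7832407 321.5273883]
[318.6741748  309.83908757]
[318.63418974 305.55399533]
```

View pics/c7.png

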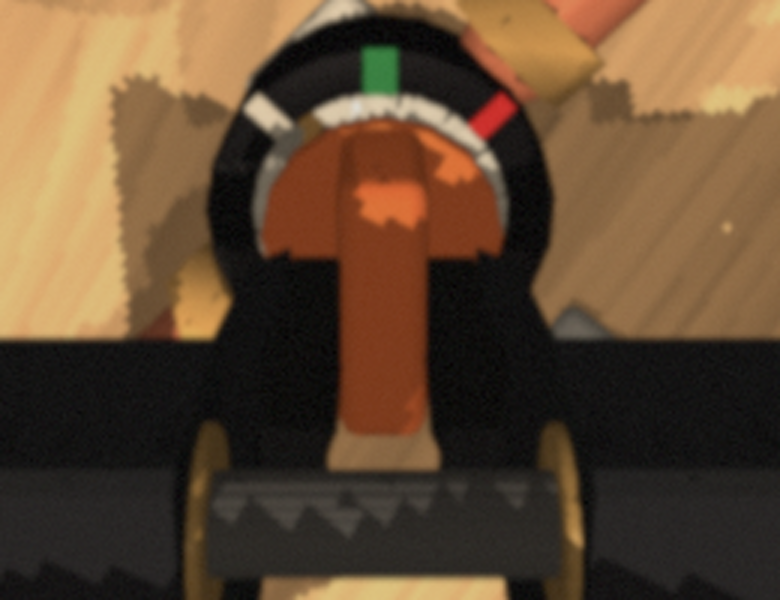

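The wing points straight at the green mark at (380,70 in the crop), the flange is seated in the mouth, and the spring torque is 0.11 N m, as expected at the half turn. I'll hand in.

```bash
python3 -c "
from workcell import hand_in
print(hand_in())"
```

```text
the job is handed in; nothing more can be done
None
```

The job is handed in at about 19 s: the isolating valve is open and fully home, and the gripper is holding the large key, fully seated, at the green half-turn marks against its spring.

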